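# Seal the degassing unit and draw its piston to the ring

## Task

Press both blue port caps of the white degassing unit fully home, then draw its steel piston straight up by its red knob until the whole orange ring on the rod has just come clear of the aluminium block, and hold it there: finish still gripping the knob, with the rod upright in its bore and not forced sideways. Do not pull the piston out altogether, and leave the jar, dish, markers and other things on the bench where they are.

Things in the scene. Friction and masses are not known exactly. Their poses are not given: they have to be found in the camera images.
- chamber: degassing unit, fixed; origin under the centre of its grey base (94 x 214 mm, long along its y), z up. A white housing (74 x 118 mm, top at z 45, from y -102 to 16 mm) carries the caps at x 0, y -15 and -72 mm, and on its +x side a small gauge (top at z 47). An aluminium block (56 x 56 mm, top at z 75) at x 0, y 62 mm holds the piston. Place and yaw (+-0.6) differ each time
- bore_mouth (a point): centre of the bore's mouth, on the top face of the aluminium block 75 mm above the bench; the bore is 19 mm wide, 65 mm deep, upright
- cap_a (a joint): how far the cap nearer the piston block stands proud of its seat, m: 0 is fully home, starts at 0.004 to 0.008; it is stiff (about 6 N to move it) and stays where it is left; a firm push of 10 to 20 N takes it to its stop
- cap_b (a joint): the same for the cap farther from the piston block
- cap_a_top (a point): centre of the flat top of the blue cap nearer the piston block: 38 mm wide, 18 mm high; its top is 69 mm above the bench when home; a white stem shows under it while it stands proud
- cap_b_top (a point): the same for the blue cap farther from the piston block
- piston_knob (a point): centre of the piston's round red knob (30 mm wide, 24 mm high), 109 mm above the bench and 34 mm above the block's top at the start. z runs up the rod, which is 18 mm thick and reaches 99 mm below this point. An orange ring 6 mm wide is painted round the rod, its lower edge 69 mm below this point: hidden at first, it has just come clear of the block after 35 mm of draw
- piston: the same loose steel piston, 0.2 to 0.3 kg; origin at the centre of the rod's foot, z up the rod. It stands on the bore's floor at the start, 65 mm deep in the bore, with 1 mm of play, slides freely and sinks back if let go
- jar: small specimen jar with a white lid, 42 mm wide, 50 mm high, origin under its centre: leave alone
- dish: flat closed dish with pale blue content, 92 mm wide, 16 mm high, origin under its centre: leave alone
- marker_red: red-capped marker lying on the bench, 130 mm long along its x, 15 mm high, origin under its centre: leave alone
- marker_green: green-capped marker, the same size: leave alone
- notes: yellow pad of notes, 76 x 76 x 15 mm, origin under its centre: leave alone
- mouse: grey computer mouse, 100 x 60 x 34 mm, origin under its centre: leave alone
- slide_box: green slide box with a white lid, 85 x 100 x 32 mm, origin under its centre: leave alone
Things that resemble listed ones, but are neither listed nor needed, are in the scene too. What is shaped like the chamber but purple or yellow is not meant.

How it is judged:
By the outcome, as a careful person would: the job done as asked, in the order asked, and still so for the second after the job is handed in, while the arm keeps its last pose, push and grip.
It also fails if it takes over 48 s, if anything falls off the work surface, if the arm or the gripper's body presses on something with over 40 N, if the wrist force passes 120 N, or if a joint passes its speed limit or range.

## Robot

A 6-joint arm with a two-finger parallel gripper is mounted at the origin on the work surface. World frame = base frame: x ahead of the robot, y to its left, z up, the work surface at z = 0. Lengths are in m, angles in rad, forces in N, time in s.
With the tool pointing down it reaches from about 0.375 to 0.9 m from the base axis. Payload 3.1 kg.
Tool frame: the origin (TCP) lies midway between the tips of the shut fingers; the grasp point (between the pads) lies arm.hold_point_z behind it (arm.hold_point_z is the distance from the TCP to the grasp point, in m); z points along the fingers, y is the line along which they close (so a half turn about z gives the same grasp; the last joint's range is limited). The gripper opens to 85 mm and grips with 20 to 120 N. Pads are 22 mm wide; open, the fingers measure 114 mm over their backs; the gripper's body (76 mm by 85 mm) begins 54 mm behind the grasp point. The pads swing forward as they close: fully open they stand 13 mm farther back than shut.
Start: joints at [-1.502, 0.527, 1.433, -0, 1.181, -0.178], TCP at [0.153, -0.606, 0.231] pointing down, gripper open.
Joint ranges: [-3.08, 3.08], [-0.75, 2.2], [0.22, 2.44], [-1.43, 4.57], [0, 2.65], [-2.85, 2.85]. Speed limits (rad/s): [2.79, 2.79, 3.14, 3.14, 3.14, 3.14].

## Interface

Orientations are given as a rotation vector (axis times angle).
In Python, from rig import arm gives the robot as it stands.
- The arm moves only by the tool play_rows, never from a script. Its arguments are lists of equal length, an entry for each row: "linear": the shift along the tool's x, y, z in mm, a list of three; "turn": the turn about the tool's z in rad. In form: {"linear": [[tx, ty, tz], ...], "turn": [turn, ...]}. A call has 1 to 20 rows; each row shifts and turns the commanded pose from where the row before left it, along the tool's axes as they then stand; what a row does not reach is not made up. A row lasts 1/12 s, in which the tool goes at most 41.7 mm and 7.16 degrees, less where a joint would pass 70% of its speed; a pose out of reach is approached as far as the arm can. A call with a gripper value outside its range is refused whole. "gripper" is the closure in counts, from 0 (fully open) to 255 (shut), set as the call begins (left out, the last holds). The fingers move at their own pace and stop on an object; the grip force is fixed at half the most. Time passes only in rows, so rows that do not move let the fingers close. It gives the time, the measured TCP pose, the force, the opening and the grip force at its end, in the units of the state.
- arm.sense(): the state, without advancing time (a new reading comes with each control period).
- arm.read_camera(name): name is "scene" or "top" or "wrist"; returns the picture (400x640x3 uint8, red, green, blue); there is no depth.
- arm.camera_params(name): a dict with "fov_y" (degrees; the focal length in pixels is half the picture's height over the tangent of half this angle, whatever the lens; pixels are square), "cx", "cy" (the principal point, pixels), "R" (3x3) and "t" (3): a world point X has camera coordinates R X + t. Camera axes: x right, y down, z forward; pixel columns grow to the right and rows downward; lengths in m; the calibration is good to about 2 mm. A picture is of the moment at which its call begins: read the wrist's pose just before it. camera_params takes no time and is no camera call; for the wrist camera it gives the pose at the moment of the call.
- arm.job_done(): hands the job in; it is judged then, once.
Trained networks look in the newest picture that a camera, given by its name, has taken for a name from the list of things; names that differ only in an ending like _2 or _b are one class to them, and where a whole thing is asked for, a point or a joint stands for the part that bears it (a point fixed in the world has none). Each returns a list of dicts, best first, with "score" (0 to 1); they miss things now and then, are a little off and sometimes report something else, mostly with a low value. They report only what shows in the picture. A call takes as long as a camera call. They do not tell look-alikes from the thing itself.
- arm.masks_of(camera, thing): "pixels" (400x640 bool, what is visible of it) and "extent" ([centre column, centre row, width, height] in pixels, round what is visible of it).
- arm.landmark_of(camera, thing): "pixel" ([column, row] in pixels: a listed point, or the origin of a listed thing).
The state is a dict: "clock": time; "joints": joint angles; "qvel": joint speeds; "effort": joint torques, N m; "tcp_pos": TCP position; "tool_rot": TCP orientation; "wrist_force": force on the tool from outside, world axes, zero at the start; "ft_torque": the same for the moment, N m; "grip_width": finger opening in m; "grasp_force": force on a finger pad.
Only numpy, scipy, OpenCV 4.12 (cv2) and the standard library are available. Lean on these libraries where they do the work, as an engineer would, in place of code of your own. Each camera call takes 0.05 s, during which the arm holds its last target. There are 200 camera calls.

## Working session

There is one attempt and no reset: what is moved stays moved. The work goes in short steps, Python scripts to look and compute and a tool call to move; the robot and the scene stay as the last step left them, time stands still between calls to the robot, and variables do not carry over. Pictures are saved under pics/ and viewed, at most 10 in all, crops included, and the job is handed in when it is done.

Besides the shell and the picture viewer there is one more tool, called after "Emit:" by a JSON object that holds its "api" and its "payload". play_rows: Moves the arm, as the interface text tells. Its arguments: {"type":"object","properties":{"linear":{"type":"array","items":{"type":"array","items":{"type":"number"}}},"turn":{"type":"array","items":{"type":"number"}},"gripper":{"type":"number"}},"required":["linear","turn"]}

```bash
mkdir -p pics; ls; python3 - <<'E'
from rig import arm
import cv2,numpy as np
for c in ("scene","top"):
    im=arm.read_camera(c); cv2.imwrite(f"pics/{c}0.png",im[:,:,::-1])
    p=arm.camera_params(c); print(c,p["fov_y"],np.round(p["R"],3).tolist(),np.round(p["t"],3))
    for n in ("piston_knob","cap_a_top","cap_b_top","bore_mouth","chamber"):
        print(n,[(np.round(d["pixel"],1).tolist(),round(d["score"],2)) for d in arm.landmark_of(c,n)[:4]])
s=arm.sense(); print(s, arm.hold_point_z)
E
```

```text
pics
scene 53.57792524961239 [[0.142, 0.99, -0.004], [0.785, -0.115, -0.609], [-0.603, 0.083, -0.793]] [-0.081 -0.311  1.494]
piston_knob [([301.6, 213.6], 0.72), ([272.7, 225.2], 0.39)]
cap_a_top [([362.3, 188.7], 0.65), ([220.4, 167.4], 0.55), ([271.5, 226.8], 0.54), ([405.7, 270.2], 0.49)]
cap_b_top [([254.4, 231.4], 0.64), ([384.9, 277.7], 0.61), ([340.1, 187.4], 0.45), ([198.3, 175.2], 0.42)]
bore_mouth [([380.7, 184.0], 0.76), ([301.4, 221.3], 0.69), ([433.3, 259.3], 0.69), ([236.2, 160.2], 0.67)]
chamber [([360.4, 201.6], 0.98), ([282.1, 237.0], 0.9), ([405.7, 278.6], 0.89), ([227.0, 180.4], 0.86)]
top 50.705483459018524 [[-0.013, -1.0, -0.021], [-0.986, 0.017, -0.166], [0.166, 0.018, -0.986]] [0.022 0.501 1.306]
piston_knob [([329.9, 193.1], 0.39)]
cap_a_top [([356.6, 188.2], 0.66), ([267.1, 227.5], 0.62), ([250.2, 133.6], 0.53)]
cap_b_top [([288.6, 227.4], 0.7), ([369.2, 188.9], 0.57), ([266.5, 132.5], 0.47), ([428.8, 269.8], 0.35)]
bore_mouth [([327.8, 193.7], 0.87), ([242.4, 223.7], 0.69), ([226.1, 142.4], 0.57)]
chamber [([268.5, 228.1], 0.98), ([401.8, 274.8], 0.87), ([251.0, 143.4], 0.76), ([348.4, 195.1], 0.59)]
{'clock': 0.6, 'joints': array([-1.50150836e+00,  5.27460334e-01,  1.43271858e+00,  4.18972910e-06,
        1.18139877e+00, -1.78528174e-01]), 'qvel': array([-8.01329463e-04, -5.88988908e-04, -1.31003783e-04, -8.91670214e-04,
       -1.07077844e-03, -1.44687584e-05]), 'effort': array([-5.63282829e-04, -4.42047071e+01, -1.78324753e+01, -1.67676371e-04,
        1.00233232e-03, -5.87888309e-06]), 'tcp_pos': array([ 0.15331511, -0.60587243,  0.23132886]), 'tool_rot': array([3.11749199e+00, 3.88269005e-01, 4.79575426e-06]), 'wrist_force': array([-0.26536115, -0.40812614,  0.34010628]), 'ft_torque': array([-0.04261076,  0.00386134, -0.00839047]), 'grasp_force': 0.0, 'grip_width': 0.08567341215328418} 0.0187
```

View pics/scene0.png

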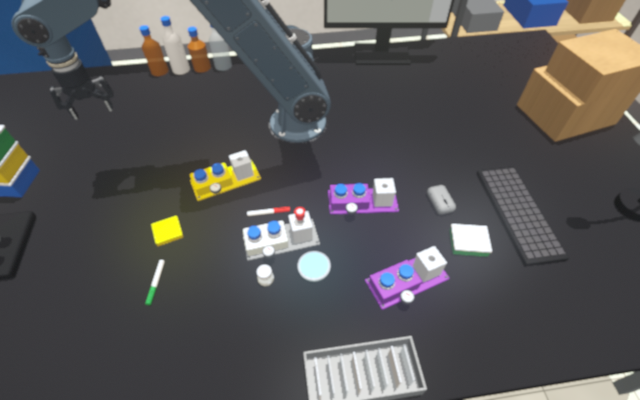

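View pics/top0.png

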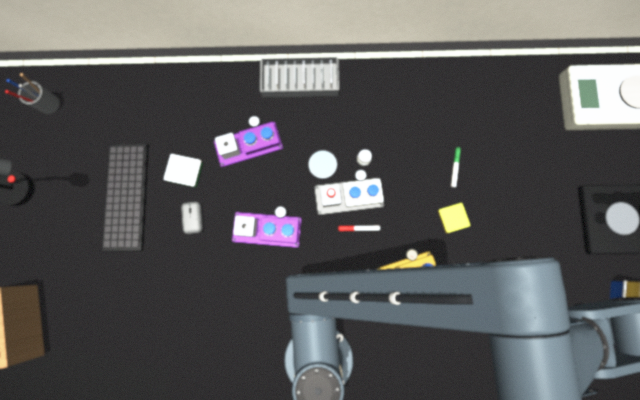

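The white unit has its knob at scene (300,213) and its caps at (274,228) and (254,232). In the top view the knob is at (331,193) and the caps are at (356,189) and (371,189). The jar, dish and red marker are close by.

```bash
cat > h.py <<'E'
import numpy as np
from scipy.optimize import least_squares
from rig import arm
L={"knob":(0,.062,.109),"bore":(0,.062,.075),"a":(0,-.015,.075),"b":(0,-.072,.075)}
def proj(p,X):
    c=np.asarray(p["R"])@X+np.asarray(p["t"]); f=200/np.tan(np.radians(p["fov_y"]/2))
    return np.array([p["cx"]+f*c[0]/c[2],p["cy"]+f*c[1]/c[2]])
def world(v,l):
    c,s=np.cos(v[2]),np.sin(v[2]); return np.array([v[0]+c*l[0]-s*l[1],v[1]+s*l[0]+c*l[1],l[2]])
def fit(obs,v0,L=L):
    # obs: list of (params,name,pixel)
    fun=lambda v:np.concatenate([proj(p,world(v,L[n]))-px for p,n,px in obs])
    r=least_squares(fun,v0,loss="soft_l1"); return r.x,r.fun.reshape(-1,2)
E
python3 - <<'E'
from h import *
P={c:arm.camera_params(c) for c in("scene","top")}
o=[("scene","knob",(301.6,213.6)),("scene","bore",(301.4,221.3)),("scene","a",(271.5,226.8)),("scene","b",(254.4,231.4)),
("top","knob",(329.9,193.1)),("top","bore",(327.8,193.7)),("top","a",(356.6,188.2)),("top","b",(369.2,188.9))]
v,r=fit([(P[c],n,np.array(px)) for c,n,px in o],[.5,0,0])
print(v,np.round(r,1).tolist())
for n in L: print(n,world(v,L[n]).round(4))
s=arm.sense();p=arm.camera_params("wrist")
from scipy.spatial.transform import Rotation as Ro
Rt=Ro.from_rotvec(s["tool_rot"]).as_matrix()
C=-np.array(p["R"]).T@p["t"]
print("tool R",Rt.round(3).tolist(),"cam in tool",(Rt.T@(C-s["tcp_pos"])).round(4),(np.array(p["R"])@Rt).round(3).tolist(),p["fov_y"])
E
```

```text
[ 0.51349618 -0.10369557  0.12061539] [[-0.9, 0.2], [-0.2, -0.5], [3.0, -0.1], [0.1, -0.2], [-0.6, -1.3], [1.2, 0.1], [-3.1, 2.2], [2.4, -1.0]]
knob [ 0.506  -0.0421  0.109 ]
bore [ 0.506  -0.0421  0.075 ]
a [ 0.5153 -0.1186  0.075 ]
b [ 0.5222 -0.1752  0.075 ]
tool R [[0.969, 0.245, 0.0], [0.245, -0.969, -0.0], [0.0, 0.0, -1.0]] cam in tool [ 0.0641 -0.0002 -0.143 ] [[-0.0, 1.0, -0.0], [-0.966, -0.0, -0.258], [-0.258, 0.0, 0.966]] 60.21552530269548
```

Emit:
{"api": "play_rows", "payload": {"linear": [[12,-9,0],[24,-18,0],[26,-20,0],[26,-20,0],[26,-20,0],[26,-20,0],[26,-20,0],[26,-20,0],[26,-20,0],[26,-20,0],[26,-20,0],[26,-20,0],[26,-20,0],[26,-20,0],[26,-20,0],[26,-20,0],[24,-18,0],[24,-18,0],[12,-9,0],[10,-7,0]], "turn": [0,0,0,0,0,0,0,0,0,0,0,0,0,0,0,0,0,0,0,0], "gripper": 255}}

```text
clock: 2.27
tcp_pos: [0.5213, -0.1397, 0.2314]
tool_rot: [-3.116, -0.392, 0.0]
wrist_force: [-0.2, -0.5, 0.3]
grip_width: 0.0001
grasp_force: 0.0
```

Emit:
{"api": "play_rows", "payload": {"linear": [[0,0,0],[0,0,0],[0,0,0]], "turn": [0.06,0.06,0]}}

```text
clock: 2.52
tcp_pos: [0.5206, -0.1418, 0.2313]
tool_rot: [-3.135, -0.2, 0.001]
wrist_force: [-0.0, 0.6, 0.1]
grip_width: -0.0002
grasp_force: 0.0
```

```bash
python3 - <<'E'
from h import *
import cv2
s=arm.sense(); p=arm.camera_params("wrist")
im=arm.read_camera("wrist"); cv2.imwrite("pics/w1.png",im[:,:,::-1])
print(s["clock"],s["tcp_pos"],s["tool_rot"],s["grip_width"],s["wrist_force"],s["qvel"].round(3))
for n in ("piston_knob","bore_mouth","cap_a_top","cap_b_top"):
    print(n,[(np.round(d["pixel"],1).tolist(),round(d["score"],2)) for d in arm.landmark_of("wrist",n)[:3]])
np.save("w1.npy",p,allow_pickle=True)
E
```

```text
2.5167 [ 0.52057803 -0.1417856   0.23129346] [-3.13496074e+00 -1.99905129e-01  7.16464248e-04] -0.00024544534507897706 [-0.03352197  0.60869603  0.10087897] [-0.013 -0.     0.001  0.001  0.    -0.083]
piston_knob [([286.3, 180.8], 0.71)]
bore_mouth [([213.5, 197.1], 0.65)]
cap_a_top [([297.0, 195.6], 0.7), ([7.0, 264.2], 0.62)]
cap_b_top [([361.0, 197.0], 0.67), ([69.3, 276.8], 0.56)]
```

View pics/w1.png

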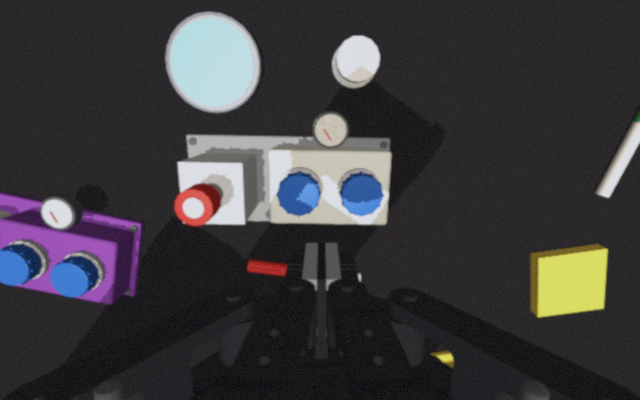

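The unit fills the centre of the wrist view, with cap tops at (298,193) and (362,193) and the knob at about (199,205). The network's knob point at (286,181) is wrong, so I'll use the knob's position in the picture instead.

```bash
python3 - <<'E'
from h import *
p=np.load("w1.npy",allow_pickle=True).item()
W=[(p,n,np.array(x)) for n,x in (("a",(297,195.6)),("b",(361,197)),("bore",(213.5,197.1)),("knob",(199,205)))]
v0=[.5135,-.1037,.12]
print([proj(p,world(v0,L[n])).round(1).tolist() for n in L])
v,r=fit(W,v0); print("wrist",v,r.round(1).tolist())
# with refreshed scene/top pictures
for c in("scene","top"):
    arm.read_camera(c); q=arm.camera_params(c)
    for n,N in(("knob","piston_knob"),("bore","bore_mouth"),("a","cap_a_top"),("b","cap_b_top")):
        e=proj(q,world(v,L[n]))
        c_=[d["pixel"] for d in arm.landmark_of(c,N)]
        c_=[x for x in c_ if np.hypot(*(np.array(x)-e))<8]
        print(c,n,e.round(1),np.round(c_,1).tolist())
# blue cap mask centroids in wrist
m=[(d["extent"],round(d["score"],2)) for d in arm.masks_of("wrist","piston_knob")]; print(m)
print([(np.round(d["extent"],1).tolist(),round(d["score"],2)) for d in arm.masks_of("wrist","cap_a_top")])
for n in L: print(n,world(v,L[n]).round(4))
E
```

```text
[[194.1, 197.3], [207.7, 188.0], [294.5, 188.7], [358.7, 189.1]]
wrist [ 0.50696847 -0.10748662  0.12055212] [[0.9, 0.7], [0.7, -0.3], [-1.8, -1.4], [-0.4, 0.8]]
scene knob [299.1 212.1] [[298.4, 215.0]]
scene bore [299.6 219.1] [[303.4, 221.1]]
scene a [273. 225.] [[272.3, 226.0]]
scene b [253.  229.4] [[249.7, 233.9]]
top knob [330.6 193.9] []
top bore [330.3 195.8] [[329.3, 193.3]]
top a [354.8 192.5] []
top b [372.9 190. ] []
[([199.4, 202.8, 48.4, 38.8], 0.78)]
[([300.7, 190.2, 43.8, 44.4], 0.87), ([22.6, 263.9, 45.3, 40.0], 0.71)]
knob [ 0.4995 -0.0459  0.109 ]
bore [ 0.4995 -0.0459  0.075 ]
a [ 0.5088 -0.1224  0.075 ]
b [ 0.5156 -0.179   0.075 ]
```

Emit:
{"api": "play_rows", "payload": {"linear": [[-5,18,0],[-5,18,10],[0,0,25],[0,0,25],[0,0,25],[0,0,25],[0,0,20],[0,0,10],[0,0,5],[0,0,0],[0,0,0]], "turn": [0,0,0,0,0,0,0,0,0,0,0]}}

```text
clock: 4.28
tcp_pos: [0.5162, -0.1799, 0.087]
tool_rot: [3.134, 0.201, 0.002]
wrist_force: [0.4, 0.6, 1.2]
grip_width: -0.0002
grasp_force: 0.0
```

```bash
python3 - <<'E'
from h import *
import cv2
s=arm.sense(); p=arm.camera_params("wrist"); print(s["tcp_pos"],s["wrist_force"])
im=arm.read_camera("wrist").copy()
np.save("w2.npy",p,allow_pickle=True)
cv2.imwrite("pics/w2.png",im[:,:,::-1])
for n in ("piston_knob","bore_mouth","cap_a_top","cap_b_top"):
    print(n,[(np.round(d["pixel"],1).tolist(),round(d["score"],2)) for d in arm.landmark_of("wrist",n)[:3]])
print([(np.round(d["extent"],1).tolist(),round(d["score"],2)) for d in arm.masks_of("wrist","piston_knob")])
v=[.507,-.1075,.1206]; print([proj(p,world(v,L[n])).round(1).tolist() for n in L])
E
```

```text
[ 0.5162321  -0.17985236  0.08697143] [0.35307508 0.64897653 1.21419971]
piston_knob []
bore_mouth []
cap_a_top [([197.5, 251.8], 0.72)]
cap_b_top [([315.5, 249.1], 0.7)]
[([31.9, 267.9, 63.9, 73.7], 0.64), ([318.5, 233.0, 82.4, 64.3], 0.26)]
[[-28.4, 281.7], [40.7, 248.1], [200.9, 249.1], [319.2, 249.9]]
```

View pics/w2.png

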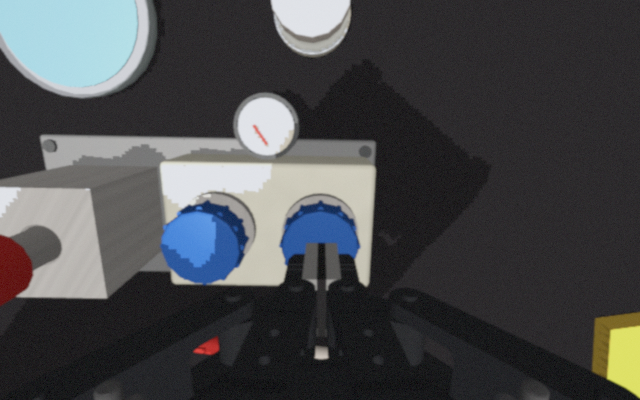

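The shut fingers at about (322,245) stand over cap b, and cap a is at (203,245). Now I'll press slowly.

Emit:
{"api": "play_rows", "payload": {"linear": [[0,0,5],[0,0,3],[0,0,2],[0,0,2],[0,0,2],[0,0,0]], "turn": [0,0,0,0,0,0]}}

```text
clock: 5.08
tcp_pos: [0.5155, -0.1795, 0.0721]
tool_rot: [-3.135, -0.2, 0.0]
wrist_force: [0.4, -0.9, 0.2]
grip_width: 0.0004
grasp_force: 0.0
```

Emit:
{"api": "play_rows", "payload": {"linear": [[0,0,1],[0,0,1],[0,0,1],[0,0,0]], "turn": [0,0,0,0]}}

```text
clock: 5.42
tcp_pos: [0.5156, -0.1795, 0.0696]
tool_rot: [3.135, 0.201, 0.0]
wrist_force: [-0.3, 1.1, 4.6]
grip_width: 0.0003
grasp_force: 2.0
```

Emit:
{"api": "play_rows", "payload": {"linear": [[0,0,1],[0,0,0],[0,0,0]], "turn": [0,0,0]}}

```text
clock: 5.67
tcp_pos: [0.5156, -0.1795, 0.069]
tool_rot: [3.135, 0.201, 0.0]
wrist_force: [-2.3, 1.3, 8.3]
grip_width: 0.0002
grasp_force: 3.7
```

Emit:
{"api": "play_rows", "payload": {"linear": [[0,0,1],[0,0,0],[0,0,0]], "turn": [0,0,0]}}

```text
clock: 5.92
tcp_pos: [0.5156, -0.1795, 0.069]
tool_rot: [3.135, 0.201, 0.001]
wrist_force: [-3.0, 1.2, 13.9]
grip_width: -0.0001
grasp_force: 7.0
```

Emit:
{"api": "play_rows", "payload": {"linear": [[0,0,1],[0,0,0],[0,0,0]], "turn": [0,0,0]}}

```text
clock: 6.17
tcp_pos: [0.5156, -0.1796, 0.0689]
tool_rot: [3.134, 0.201, 0.001]
wrist_force: [-4.3, 3.6, 20.5]
grip_width: 0.0002
grasp_force: 10.3
```

Emit:
{"api": "play_rows", "payload": {"linear": [[0,0,-6],[0,0,-12],[0,0,-6],[0,-15,0],[0,-27,0],[0,-15,0],[0,0,5],[0,0,0],[0,0,0]], "turn": [0,0,0,0,0,0,0,0,0]}}

```text
clock: 6.92
tcp_pos: [0.5084, -0.1229, 0.0847]
tool_rot: [3.135, 0.202, -0.001]
wrist_force: [-1.2, 0.4, -0.1]
grip_width: -0.0003
grasp_force: 0.0
```

```bash
python3 - <<'E'
from h import *
import cv2
s=arm.sense(); p=arm.camera_params("wrist"); print(s["tcp_pos"],s["wrist_force"])
im=arm.read_camera("wrist").copy()
cv2.imwrite("pics/w3.png",im[:,:,::-1]); np.save("w3.npy",p,allow_pickle=True)
print([(np.round(d["extent"],1).tolist(),round(d["score"],2)) for d in arm.masks_of("wrist","piston_knob")])
v=[.507,-.1075,.1206]; print([proj(p,world(v,L[n])).round(1).tolist() for n in L])
E
```

```text
[ 0.50844815 -0.12290552  0.08472077] [-1.15474351  0.38648115 -0.10788842]
[([119.1, 277.9, 125.1, 99.8], 0.95)]
[[117.2, 283.2], [158.1, 248.7], [320.2, 249.9], [440.0, 250.8]]
```

View pics/w3.png

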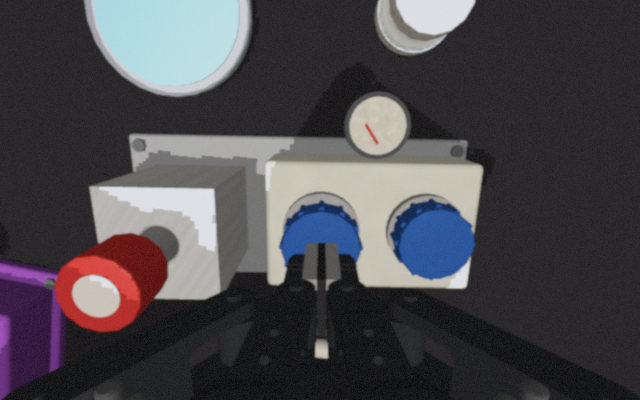

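The fingers stand over cap a at (322,245), and the knob's top disc is at (96,296). Pressing cap a next.

Emit:
{"api": "play_rows", "payload": {"linear": [[0,0,5],[0,0,3],[0,0,2],[0,0,2],[0,0,2],[0,0,1],[0,0,1],[0,0,1],[0,0,0],[0,0,0]], "turn": [0,0,0,0,0,0,0,0,0,0]}}

```text
clock: 7.85
tcp_pos: [0.5086, -0.1237, 0.069]
tool_rot: [3.134, 0.2, 0.001]
wrist_force: [-0.5, 0.1, 7.3]
grip_width: 0.0002
grasp_force: 3.6
```

Emit:
{"api": "play_rows", "payload": {"linear": [[0,0,1],[0,0,0],[0,0,0]], "turn": [0,0,0]}}

```text
clock: 8.1
tcp_pos: [0.5086, -0.1237, 0.0689]
tool_rot: [3.134, 0.2, 0.002]
wrist_force: [-2.8, -0.3, 14.7]
grip_width: 0.0001
grasp_force: 7.2
```

Emit:
{"api": "play_rows", "payload": {"linear": [[0,0,1],[0,0,0],[0,0,0]], "turn": [0,0,0]}}

```text
clock: 8.35
tcp_pos: [0.5087, -0.1238, 0.0689]
tool_rot: [3.134, 0.201, 0.002]
wrist_force: [-3.3, -0.8, 21.6]
grip_width: -0.0002
grasp_force: 10.8
```

```bash
python3 - <<'E'
from h import *
p=np.load("w3.npy",allow_pickle=True).item(); q=np.load("w1.npy",allow_pickle=True).item()
L["top"]=(0,.062,.121); L["a"]=(0,-.015,.075); L["b69"]=(0,-.072,.069)
W=[(p,"top",np.array((96,296.))),(p,"knob",np.array((117,282.))),(p,"b69",np.array((437,247.))),(q,"top",np.array((193,207.))),(q,"bore",np.array((213.5,197.1))),(q,"a",np.array((297,195.6))),(q,"b",np.array((361,197.)))]
v,r=fit(W,[.507,-.1075,.12],L); print(v,r.round(1).tolist()); print(world(v,L["knob"]))
s=arm.sense(); print(s["tcp_pos"],s["tool_rot"],s["wrist_force"])
E
```

```text
[ 0.5074457  -0.10742166  0.10912456] [[0.8, 0.9], [-0.3, -1.6], [-1.1, -0.2], [0.1, 1.4], [-1.9, -2.7], [0.9, 0.3], [0.7, 0.1]]
[ 0.50069339 -0.04579045  0.109     ]
[ 0.50867999 -0.12379078  0.06887524] [3.13362331e+00 2.00529756e-01 2.47133482e-03] [-3.26667485 -0.77364059 21.57427246]
```

Emit:
{"api": "play_rows", "payload": {"linear": [[0,0,-6],[0,0,-15],[0,0,-25],[0,0,-25],[0,0,-25],[0,0,-20],[0,0,-8],[0,-18,0],[0,-30,0],[2,-20,0],[0,-10,0],[0,0,0],[0,0,0],[0,0,0]], "turn": [0,0,0,0,0,0,0,0,0,0,0,0,0,0], "gripper": 0}}

```text
clock: 9.52
tcp_pos: [0.5008, -0.0463, 0.19]
tool_rot: [3.135, 0.2, 0.0]
wrist_force: [-0.1, 0.5, -0.2]
grip_width: 0.0855
grasp_force: 0.0
```

```bash
python3 - <<'E'
from h import *
import cv2
s=arm.sense(); p=arm.camera_params("wrist"); print(s["tcp_pos"],s["tool_rot"],s["grip_width"])
im=arm.read_camera("wrist").copy()
cv2.imwrite("pics/w4.png",im[:,:,::-1]); np.save("w4.npy",p,allow_pickle=True)
print([(np.round(d["extent"],1).tolist(),round(d["score"],2)) for d in arm.masks_of("wrist","piston_knob")])
for n in ("piston_knob","bore_mouth"): print([(np.round(d["pixel"],1).tolist(),round(d["score"],2)) for d in arm.landmark_of("wrist",n)[:3]])
L["top"]=(0,.062,.121)
v=[.5074,-.1074,.115]; print({n:proj(p,world(v,L[n])).round(1).tolist() for n in L})
E
```

```text
[ 0.50079987 -0.04632125  0.19003996] [3.13463442e+00 2.00080377e-01 2.76464912e-04] 0.08548755467242303
[([322.8, 210.9, 49.1, 48.1], 0.78)]
[([321.2, 208.5], 0.67), ([384.5, 178.4], 0.16)]
[([322.0, 196.5], 0.58)]
{'knob': [320.2, 210.2], 'bore': [320.3, 198.0], 'a': [420.1, 199.2], 'b': [493.8, 200.1], 'top': [320.2, 215.4]}
```

View pics/w4.png

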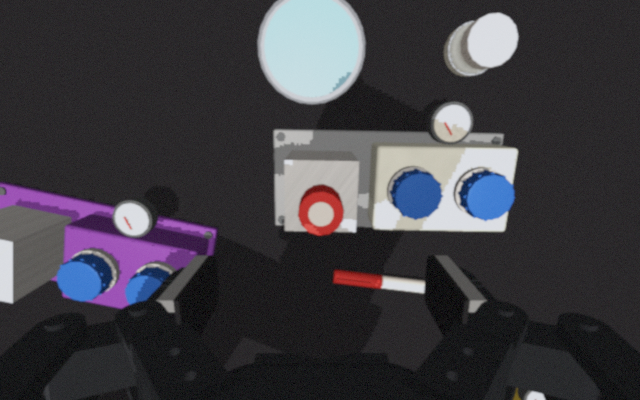

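The knob at (321,211) is centred between the open fingers, and the prediction was (320,210). Descending to grasp height, TCP z about 0.090.

Emit:
{"api": "play_rows", "payload": {"linear": [[0,0,10],[0,0,20],[0,0,25],[0,0,20],[0,0,15],[0,0,7],[0,0,3],[0,0,0],[0,0,0]], "turn": [0,0,0,0,0,0,0,0,0]}}

```text
clock: 10.47
tcp_pos: [0.501, -0.0457, 0.0909]
tool_rot: [3.135, 0.2, 0.002]
wrist_force: [-0.2, 0.5, -0.3]
grip_width: 0.0855
grasp_force: 0.0
```

Emit:
{"api": "play_rows", "payload": {"linear": [[0,0,0],[0,0,0],[0,0,0],[0,0,0],[0,0,0],[0,0,0],[0,0,0],[0,0,0],[0,0,0],[0,0,0]], "turn": [0,0,0,0,0,0,0,0,0,0], "gripper": 255}}

```text
clock: 11.3
tcp_pos: [0.5008, -0.0455, 0.0909]
tool_rot: [3.135, 0.201, 0.002]
wrist_force: [-1.0, 0.4, 5.2]
grip_width: 0.0283
grasp_force: 58.8
```

Emit:
{"api": "play_rows", "payload": {"linear": [[0,0,-1],[0,0,-2],[0,0,-3],[0,0,-3],[0,0,-1],[0,0,0],[0,0,0]], "turn": [0,0,0,0,0,0,0]}}

```text
clock: 11.88
tcp_pos: [0.5003, -0.0454, 0.1004]
tool_rot: [3.135, 0.201, -0.0]
wrist_force: [0.5, -0.8, -2.0]
grip_width: 0.0283
grasp_force: 59.3
```

```bash
python3 - <<'E'
from h import *
import cv2
s=arm.sense();print(s["tcp_pos"],s["wrist_force"],s["ft_torque"],s["grip_width"])
im=arm.read_camera("wrist").copy(); a=im
b=arm.read_camera("scene")[170:270,220:340]; b=cv2.resize(b,(480,400),interpolation=cv2.INTER_CUBIC)
cv2.imwrite("pics/w5.png",np.hstack([cv2.resize(a[100:300,240:400],(320,400)),b])[:,:,::-1])
E
```

```text
[ 0.50029737 -0.04536724  0.10036708] [ 0.45859162 -0.75226223 -1.98631106] [-0.15432303 -0.05143688 -0.03678115] 0.028323883799543082
```

View pics/w5.png

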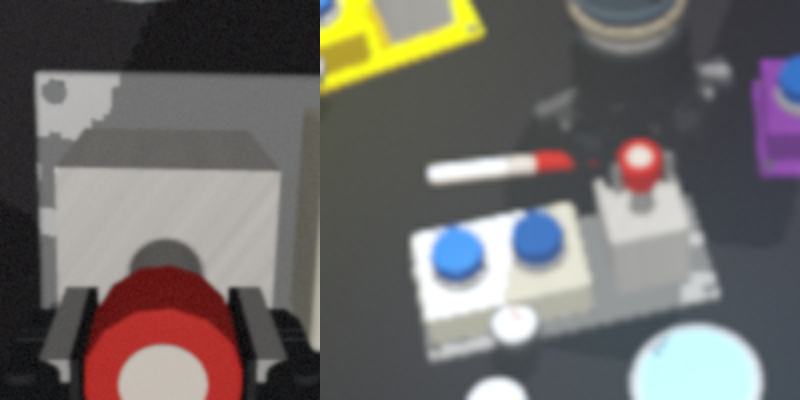

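Lifting cleanly: the z force of -2 N matches the piston's weight and the side force is small. Now I'll draw to about 36.5 mm in total.

Emit:
{"api": "play_rows", "payload": {"linear": [[0,0,-2],[0,0,-3],[0,0,-4],[0,0,-4],[0,0,-4],[0,0,-4],[0,0,-3],[0,0,-2],[0,0,-1],[0,0,0],[0,0,0],[0,0,0]], "turn": [0,0,0,0,0,0,0,0,0,0,0,0]}}

```text
clock: 12.98
tcp_pos: [0.5003, -0.0454, 0.1272]
tool_rot: [-3.135, -0.201, 0.0]
wrist_force: [0.8, 0.0, -2.7]
grip_width: 0.0281
grasp_force: 59.3
```

```bash
python3 - <<'E'
from h import *
import cv2
s=arm.sense();print(s["clock"],s["tcp_pos"],s["tool_rot"],s["wrist_force"],s["ft_torque"],s["grip_width"])
a=arm.read_camera("wrist")[120:300,240:400]
b=arm.read_camera("scene")[190:240,275:325]
cv2.imwrite("pics/w6.png",np.hstack([cv2.resize(a,(350,400),interpolation=cv2.INTER_CUBIC),cv2.resize(b,(400,400),interpolation=cv2.INTER_CUBIC)])[:,:,::-1])
E
```

```text
12.9833 [ 0.50028205 -0.0453631   0.12720251] [-3.13506632e+00 -2.00582588e-01  3.49095354e-04] [ 0.77207579  0.03241679 -2.74077295] [-0.01010926 -0.00734341 -0.02512789] 0.02810686039439042
```

View pics/w6.png

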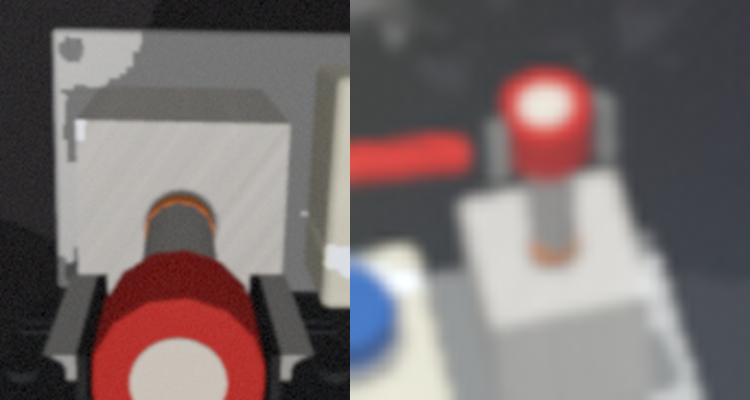

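```bash
python3 - <<'E'
from h import *
import cv2
s=arm.sense();p=arm.camera_params("wrist")
im=arm.read_camera("wrist").astype(int)
for c in(319,321,323): print(c,[(r,*im[r,c]) for r in range(202,222)])
h=.1272-.0909+.109
R=np.array([.992,.127,0])
k=np.array([.5003,-.0454,0])
for d in(35.5,36.3,37):
  z=.109+d/1000
  print(d,[(n,proj(p,k+R*o+np.array([0,0,zz]))[1].round(2)) for n,o,zz in(("mouth edge",.0095,.075),("rod at mouth",.009,.075),("ring lo",.009,z-.069),("ring hi",.009,z-.063))])
a=im[185:235,295:350].astype(np.uint8)
b=arm.read_camera("scene")[200:230,285:315]
cv2.imwrite("pics/w7.png",np.hstack([cv2.resize(a,(440,400),interpolation=cv2.INTER_NEAREST),cv2.resize(b,(360,400),interpolation=cv2.INTER_CUBIC)])[:,:,::-1])
E
```

```text
319 [(202, np.int64(182), np.int64(179), np.int64(174)), (203, np.int64(185), np.int64(182), np.int64(178)), (204, np.int64(179), np.int64(175), np.int64(172)), (205, np.int64(153), np.int64(152), np.int64(146)), (206, np.int64(117), np.int64(114), np.int64(111)), (207, np.int64(102), np.int64(86), np.int64(80)), (208, np.int64(109), np.int64(70), np.int64(48)), (209, np.int64(124), np.int64(67), np.int64(33)), (210, np.int64(144), np.int64(83), np.int64(45)), (211, np.int64(147), np.int64(95), np.int64(66)), (212, np.int64(113), np.int64(88), np.int64(75)), (213, np.int64(93), np.int64(88), np.int64(84)), (214, np.int64(88), np.int64(86), np.int64(85)), (215, np.int64(87), np.int64(86), np.int64(82)), (216, np.int64(90), np.int64(88), np.int64(87)), (217, np.int64(87), np.int64(84), np.int64(82)), (218, np.int64(90), np.int64(87), np.int64(86)), (219, np.int64(89), np.int64(86), np.int64(83)), (220, np.int64(90), np.int64(88), np.int64(86)), (221, np.int64(89), np.int64(87), np.int64(84))]
321 [(202, np.int64(186), np.int64(182), np.int64(179)), (203, np.int64(185), np.int64(181), n
[... 1652 characters left out ...]
86), np.int64(85)), (217, np.int64(86), np.int64(84), np.int64(83)), (218, np.int64(88), np.int64(86), np.int64(84)), (219, np.int64(90), np.int64(89), np.int64(85)), (220, np.int64(90), np.int64(84), np.int64(85)), (221, np.int64(88), np.int64(85), np.int64(84))]
35.5 [('mouth edge', np.float64(207.46)), ('rod at mouth', np.float64(208.28)), ('ring lo', np.float64(208.51)), ('ring hi', np.float64(211.38))]
36.3 [('mouth edge', np.float64(207.46)), ('rod at mouth', np.float64(208.28)), ('ring lo', np.float64(208.89)), ('ring hi', np.float64(211.78))]
37 [('mouth edge', np.float64(207.46)), ('rod at mouth', np.float64(208.28)), ('ring lo', np.float64(209.22)), ('ring hi', np.float64(212.13))]
```

View pics/w7.png

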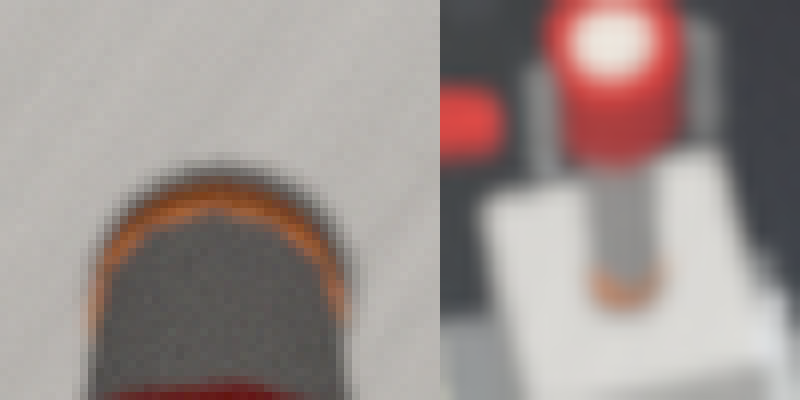

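The whole orange band shows above the mouth: rows 207–211 against a mouth edge at about 205.5. I'll add 1 mm of margin, let it settle and check.

Emit:
{"api": "play_rows", "payload": {"linear": [[0,0,-1],[0,0,0],[0,0,0],[0,0,0]], "turn": [0,0,0,0]}}

```text
clock: 13.52
tcp_pos: [0.5003, -0.0454, 0.1283]
tool_rot: [-3.135, -0.201, 0.0]
wrist_force: [-0.7, -0.3, -2.7]
grip_width: 0.0285
grasp_force: 59.3
```

```bash
python3 - <<'E'
from h import *
s=arm.sense();print(s["clock"],s["tcp_pos"],s["wrist_force"],s["ft_torque"],s["grip_width"],s["grasp_force"])
if abs(s["wrist_force"]).max()<5: print(arm.job_done())
E
```

```text
13.5167 [ 0.50029349 -0.04536069  0.12830197] [-0.7323343  -0.32980821 -2.65363573] [ 0.02545648 -0.05390358  0.02946982] 0.02845984477423574 59.313451051712036
the job is handed in; nothing more can be done
None
```

I pressed both caps to their stops (tops at 69 mm, about 20 N each), then drew the piston up about 37 mm, so the whole orange ring shows clear of the block. I handed the job in at 13.5 s, still gripping the knob with under 1 N of side force; no verdict was returned.

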